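Sweep the jar lids into the tray

TASK

With the gripper's fingers closed, sweep the three loose jar lids off the worktop into the low steel tray through its open front, so that all three lie flat on its floor, wholly inside it. Only push them along the surface: do not pick up or lift them, and leave the two tins and the jar standing nearby where they are.

Things in the scene. Friction and masses are not known exactly. Their poses are not given: they have to be found in the camera images.
- tray: low steel tray, fixed, open at top and front; 120 mm deep (x), 180 mm wide (y) inside. Origin: at worktop height under the centre of its floor; x points inward, from the open front (lip at x = -60 mm) to the back wall (x = +60 mm); side walls at y = -90 and +90 mm. Walls 3 mm thick, 28 mm high. Floor 2 mm thick, its front 25 mm a ramp down to the worktop, over which lids slide in
- lid_a: loose brass-coloured jar lid, 42 mm across, 11 mm high, about 15 g, lying flat on the worktop, mouth down, in front of the tray's open side (the three lids are alike; none touches another at the start). Origin: centre of its underside, z up. It slides when pushed from the side
- lid_b: loose brass-coloured jar lid, 42 mm across, 11 mm high, about 15 g, lying flat on the worktop, mouth down, in front of the tray's open side (the three lids are alike; none touches another at the start). Origin: centre of its underside, z up. It slides when pushed from the side
- lid_c: loose brass-coloured jar lid, 42 mm across, 11 mm high, about 15 g, lying flat on the worktop, mouth down, in front of the tray's open side (the three lids are alike; none touches another at the start). Origin: centre of its underside, z up. It slides when pushed from the side
- flat_tin: bystander: flat round tin, 86 mm across, 40 mm high, standing loose to the left of the work. Origin: centre of its underside
- jar: bystander: small glass jar with a yellow lid screwed on, 63 mm across, 90 mm high, standing loose to the left of the work. Origin: centre of its underside
- blue_bin: blue waste bin full of peelings, fixed on the worktop to the right of the work, in the way of an arm that comes from the right: 290 mm high, 325 mm across at the rim, 220 mm at the foot. Origin: centre of its underside
- tall_tin: bystander: round tin, 75 mm across, 58 mm high, standing loose near the front edge, to the right of the lids. Origin: centre of its underside
Things that resemble listed ones, but are neither listed nor needed, are in the scene too. There is more than one size of the tray; the one meant has the size given above.

How it is judged:
By the outcome, as a careful person would: the job done as asked, in the order asked, and still so for the second after the job is handed in, with the robot touching nothing.
It also fails if it takes over 59 s, if anything falls off the work surface, if the arm or the gripper's body presses on something with over 40 N, if the wrist force passes 120 N, or if a joint passes its speed limit or range.

ROBOT

A 7-joint arm with a two-finger parallel gripper is mounted at the origin on a cart in front of the work surface, level with it; the furniture and walls round the work are solid. World frame = base frame: x ahead of the robot, y to its left, z up, the work surface at z = 0. Lengths are in m, angles in rad, forces in N, time in s.
With the tool pointing down it reaches from about 0.425 to 1.025 m from the base axis. Payload 3.6 kg.
Tool frame: the origin (TCP) lies on the centre line of the jaws, within the pads' length; the fingertips stand 25 mm ahead of it and the grasp point (between the pads) lies 6 mm ahead of it (arm.nose_length is the z of the fingertips in the tool frame, in m); z points along the fingers, y is the line along which they close (so a half turn about z gives the same grasp; the last joint's range is limited). The gripper opens to 85 mm and grips with 20 to 120 N. Pads are 22 mm wide; open, the fingers measure 114 mm over their backs; the gripper's body (76 mm by 85 mm) begins 54 mm behind the grasp point. The pads swing forward as they close: fully open they stand 13 mm farther back than shut.
Start: joints at [-1.204, 0.591, 0.048, 1.609, -0.033, 0.943, -0.034], TCP at [0.322, 0.65, 0.256] pointing down, gripper open.
Joint ranges: [-2.69, 2.69], [-0.47, 2.24], [-1.27, 1.36], [0.19, 2.51], [-1.53, 4.68], [0.08, 2.07], [-3.09, 3.09]. Speed limits (rad/s): [2.57, 2.57, 3.14, 3.14, 3.14, 3.14, 3.14].

INTERFACE

Orientations are given as a unit quaternion [w, x, y, z].
In Python, from plant import arm, imaging, ticket gives the robot as it stands.
- The arm moves only by the tool carry_out, never from a script. Its argument "series" is one flat list of numbers, 7 for each row, row after row: the shift along the tool's x, y, z in mm, then the turn, a rotation vector about the tool's x, y, z in rad, then the closure in counts, from 0 (fully open) to 255 (shut). In form: [dx, dy, dz, wx, wy, wz, gripper, dx, dy, dz, wx, wy, wz, gripper, ...]. A call has 1 to 10 rows; each row shifts and turns the commanded pose from where the row before left it, along the tool's axes as they then stand; what a row does not reach is not made up. A row lasts 1/10 s, in which the tool goes at most 50 mm and 8.59 degrees, less where a joint would pass 70% of its speed; a pose out of reach is approached as far as the arm can. A call is refused whole if a number of a shift passes 50 or a number of a turn 0.15, either way. A call with a gripper value outside its range is refused whole. The fingers move at their own pace and stop on an object; "squeeze" is the grip in N (left out, the last holds). Time passes only in rows, so rows that do not move let the fingers close. It gives the time, the measured TCP pose, the force, the opening and the grip force at its end, in the units of the state.
- arm.observe(): the state, without advancing time (a new reading comes with each control period).
- imaging.get_image(name): name is "scene" or "top" or "wrist"; returns a dict with "img" (384x512x3 uint8, blue, green, red), "mtx" (3x3 intrinsics, pixels), "R" (3x3) and "t" (3): a world point X has camera coordinates R X + t. Camera axes: x right, y down, z forward; pixel columns grow to the right and rows downward; lengths in m; the calibration is good to about 2 mm. A picture is of the moment at which its call begins. There is no depth.
- ticket.finish_job(): hands the job in; it is judged then, once.
The state is a dict: "clock": time; "q": joint angles; "joint_velocities": joint speeds; "tau": joint torques, N m; "tcp_pos": TCP position; "ee_rot": TCP orientation; "contact_force": force on the tool from outside, world axes, zero at the start; "torque": the same for the moment, N m; "grip_width": finger opening in m; "grip_force": force on a finger pad.
Only numpy, scipy, OpenCV 4.12 (cv2) and the standard library are available. Lean on these libraries where they do the work, as an engineer would, in place of code of your own. Each camera call takes 0.05 s, during which the arm holds its last target. There are 200 camera calls.

## Working session

There is one attempt and no reset: what is moved stays moved. The work goes in short steps, Python scripts to look and compute and a tool call to move; the robot and the scene stay as the last step left them, time stands still between calls to the robot, and variables do not carry over. Pictures are saved under pics/ and viewed, at most 10 in all, crops included, and the job is handed in when it is done.

Besides the shell and the picture viewer there is one more tool, called after "Emit:" as name(argument=value, ...), one argument or row to a line, values as JSON. carry_out: Moves the arm, as the interface text tells. Its arguments: {"type":"object","properties":{"series":{"type":"array"},"squeeze":{"type":"number"}},"required":["series"]}

```bash
mkdir -p pics
cat > h.py <<'E'
import numpy as np, cv2, pickle
from plant import arm, imaging, ticket
def snap(n,f):
    d=imaging.get_image(n); cv2.imwrite(f'pics/{f}.png',d['img']); pickle.dump(d,open(f'pics/{f}.pkl','wb')); return d
def load(f): return pickle.load(open(f'pics/{f}.pkl','rb'))
def ray(d,u,v):
    R,t=np.array(d['R']),np.array(d['t']); r=R.T@np.linalg.solve(np.array(d['mtx']),[u,v,1.]); return -R.T@t,r
def onplane(d,u,v,z):
    c,r=ray(d,u,v); return (c+r*(z-c[2])/r[2])
def proj(d,X):
    p=np.array(d['mtx'])@(np.array(d['R'])@np.array(X)+np.array(d['t'])); return p[:2]/p[2]
E
python3 - <<'E'
from h import *
a=snap('scene','s0')['img'];b=snap('top','t0')['img']
cv2.imwrite('pics/both.png',np.vstack([a,b])[:, :] if 0 else cv2.resize(np.hstack([a,b]),(800,300)))
cv2.imwrite('pics/t0b.png',cv2.resize(b,(800,600),interpolation=cv2.INTER_CUBIC))
s=arm.observe();print({k:np.round(v,3) for k,v in s.items()},arm.nose_length)
for n in('s0','t0'):
    d=load(n);print(ray(d,256,192))
E
```

```text
{'clock': np.float64(0.1), 'q': array([-1.205,  0.592,  0.048,  1.61 , -0.033,  0.943, -0.034]), 'joint_velocities': array([-0.001, -0.003,  0.   , -0.003, -0.001,  0.   ,  0.002]), 'tau': array([ 5.0000e-03, -5.5000e+01,  1.5530e+00, -1.9882e+01,  1.0000e-02,
        4.0000e-03,  0.0000e+00]), 'tcp_pos': array([0.321, 0.649, 0.255]), 'ee_rot': array([-0.   ,  0.228,  0.974, -0.001]), 'contact_force': array([0.674, 0.241, 0.173]), 'torque': array([-0.042, -0.045, -0.054]), 'grip_force': np.float64(0.0), 'grip_width': np.float64(0.085)} 0.025
(array([-0.3364553 , -0.68657226,  0.67148373]), array([ 0.55927546,  0.70426527, -0.43800334]))
(array([0.4588165 , 0.34201211, 1.09124161]), array([ 0.0494465 , -0.01058454, -0.99885712]))
```

View pics/t0b.png

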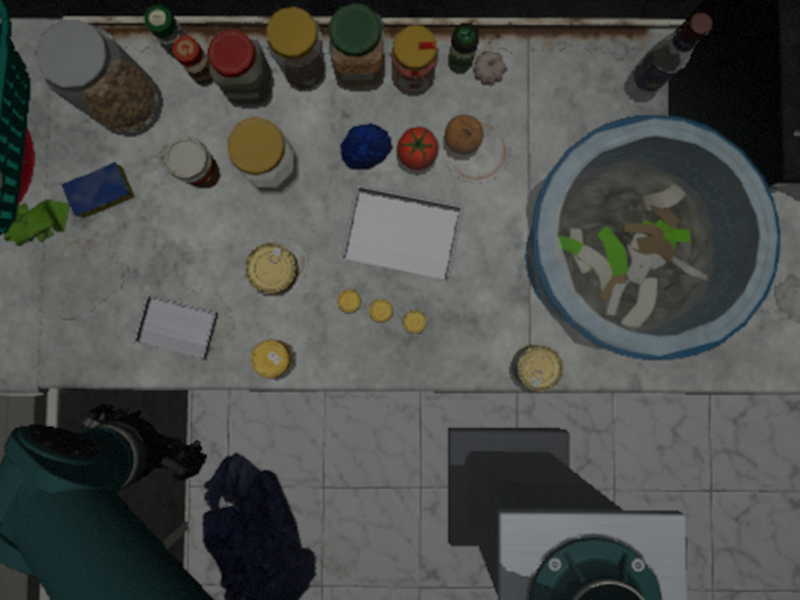

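View pics/s0.png

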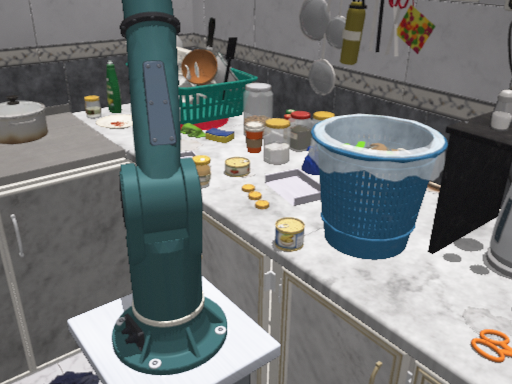

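The top view (800x600) shows three lids at (349,301), (381,310) and (414,321). The candidate trays are the large one at (403,234) and a smaller decoy at (176,327). Lid-like things that aren't lids: the flat tin (271,268), the jar (271,358), the tall tin (539,368) and the jar caps at the back. Next I'll measure them and check in a crop.

Run:
```python
from h import *
d=load('t0');s=load('s0')
c=d['img'][110:250,145:365];cv2.imwrite('pics/crop.png',cv2.resize(c,None,fx=3.6,fy=3.6,interpolation=cv2.INTER_CUBIC)[:600])
hsv=cv2.cvtColor(d['img'],cv2.COLOR_BGR2HSV)
m=cv2.inRange(hsv,(15,90,80),(35,255,255))
n,l,st,ce=cv2.connectedComponentsWithStats(m)
for i in range(1,n):
    if st[i,4]>40 and 140<ce[i][0]<370 and 140<ce[i][1]<250: print(ce[i].round(1),st[i,2:],onplane(d,*ce[i],.011).round(4))
hs=cv2.cvtColor(s['img'],cv2.COLOR_BGR2HSV);m=cv2.inRange(hs,(15,90,80),(35,255,255))
n,l,st,ce=cv2.connectedComponentsWithStats(m)
for i in range(1,n):
    if st[i,4]>25 and 230<ce[i][0]<280 and 175<ce[i][1]<215:
        print('scene',ce[i].round(1),st[i],onplane(s,*ce[i],.008).round(4))
k=.64
for n,z,pts in [('big',.028,[(360,189),(461,209),(448,279),(346,259)]),('small',.028,[(147,297),(217,312),(206,359),(136,342)])]:
    P=np.array([onplane(d,u*k,v*k,z)[:2] for u,v in pts]);print(n,P.round(3).tolist(),[np.linalg.norm(P[i]-P[i-1]).round(3) for i in range(4)])
for n,(u,v),z in [('flat',(271,268),.04),('jar',(271,357),.09),('tall',(539,367),.058),('bin',(655,236),.29)]: print(n,onplane(d,u*k,v*k,z).round(3))
```

```text
[172.4 172.3] [ 32  31 677] [0.564  0.5581 0.011 ]
[222.9 192.2] [ 15  15 174] [0.5111 0.4201 0.011 ]
[243.2 198.5] [ 15  14 170] [0.4945 0.365  0.011 ]
[264.9 205.5] [ 15  14 169] [0.4759 0.3063 0.011 ]
[172.  229.5] [ 24  24 414] [0.4093 0.5562 0.011 ]
[345.4 234. ] [ 27  28 448] [0.4013 0.0893 0.011 ]
scene [255.1 196.2] [242 184  27  25 275] [0.4903 0.3586 0.008 ]
big [[0.702, 0.401], [0.669, 0.227], [0.548, 0.249], [0.581, 0.424]] [np.float64(0.124), np.float64(0.177), np.float64(0.123), np.float64(0.178)]
small [[0.513, 0.763], [0.488, 0.643], [0.408, 0.659], [0.436, 0.779]] [np.float64(0.079), np.float64(0.123), np.float64(0.082), np.float64(0.123)]
flat [0.563 0.55  0.04 ]
jar [0.415 0.537 0.09 ]
tall [0.401 0.101 0.058]
bin [0.584 0.005 0.29 ]
```

View pics/crop.png

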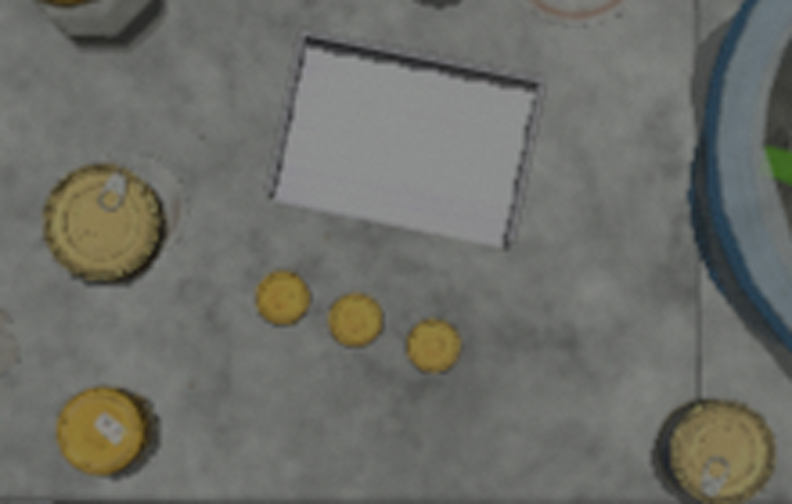

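The crop confirms it: three small brass lids in a row in front of the larger tray, which measures about 124 x 178 mm. The decoy measures only 80 x 123 mm. I'll close the fingers and move to hover behind the left lid.

Emit:
carry_out(
  series=[0,0,0,0,0,-0.14,255,0,0,0,0,0,-0.14,255,-21,-23,12,0,0,0,255,-21,-23,12,0,0,0,255,-21,-23,12,0,0,0,255,-21,-23,12,0,0,0,255,-21,-23,12,0,0,0,255,-21,-23,12,0,0,0,255,-21,-23,12,0,0,0,255,-20,-24,10,0,0,0,255],
  squeeze=20,
)

```text
clock: 1.1
tcp_pos: [0.4533, 0.4364, 0.1613]
ee_rot: [-0.0, 0.09, 0.996, -0.0]
contact_force: [0.4, 0.8, -0.1]
grip_width: -0.0001
grip_force: 0.0
```

```bash
cat >> h.py <<'E'
O=np.array([.625,.325]);A=np.deg2rad(-10.4)
def tray(p):
    c,s=np.cos(A),np.sin(A);d=np.array(p)[:2]-O;return np.array([c*d[0]+s*d[1],-s*d[0]+c*d[1]])
def st():
    s=arm.observe();w,x,y,z=s['ee_rot'];from scipy.spatial.transform import Rotation as Ro
    R=Ro.from_quat([x,y,z,w]).as_matrix()
    print('t',round(float(s['clock']),2),'tcp',s['tcp_pos'].round(4),'tray',tray(s['tcp_pos']).round(4),'xang',np.degrees(np.arctan2(R[1,0],R[0,0])).round(2),'zax',R[:,2].round(3),'F',s['contact_force'].round(1),'gw',round(float(s['grip_width']),4),'q',s['q'].round(2))
E
python3 - <<'E'
from h import *
st()
d=load('t0');f=lambda u,v,z:onplane(d,u/3.6+145-.36,v/3.6+110-.36,z)[:2].round(4)
L=[f(303,37,.028),f(270,198,.028)];Rr=[f(538,84,.028),f(508,247,.028)];F=[f(275,200,0),f(506,247,0)]
print(L,Rr,F,np.mean(L+Rr,0))
for a,b in (L,Rr,F):print(np.degrees(np.arctan2(*(a-b)[::-1])))
for p in L+Rr+F:print(tray(p).round(4))
w=snap('wrist','w1');cv2.imwrite('pics/w1b.png',w['img'])
for p in [(.511,.420),(.4945,.365),(.476,.306)]:print(tray(p),proj(w,[*p,.011]).round(1))
E
```

```text
t 1.1 tcp [0.4533 0.4364 0.1613] tray [-0.189   0.0786] xang 169.71 zax [-0.001 -0.001 -1.   ] F [ 0.4  0.8 -0.1] gw -0.0001 q [-0.82  0.59 -0.03  1.9   0.03  0.66  0.52]
[array([0.7052, 0.4054]), array([0.584 , 0.4286])] [array([0.6711, 0.2296]), array([0.5488, 0.2516])] [array([0.5858, 0.427 ]), array([0.5512, 0.2508])] [0.627275 0.3288  ]
-10.836424415285279
-10.197620633581067
78.8903140833523
[0.0644 0.0936]
[-0.059   0.0945]
[ 0.0626 -0.0855]
[-0.0617 -0.0859]
[-0.057   0.0932]
[-0.0592 -0.0863]
[-0.12927647  0.07286011] [247.2 245.4]
[-0.13557684  0.01578511] [187.8 239.3]
[-0.14312229 -0.04558521] [123.1 231.9]
```

View pics/w1b.png

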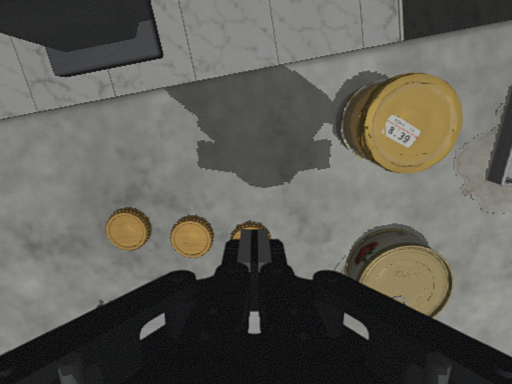

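The wrist view shows the lids at (128,230), (192,237) and (250,235, behind the fingers), with the jar and flat tin well clear. Lids and tray agree to within about 4 mm. I'll turn slightly toward the tray centre, descend behind lid 1 and start pushing.

Emit:
carry_out(
  series=[0,0,30,0,0,0.09,255,0,0,35,0,0,0,255,0,0,35,0,0,0,255,0,0,20,0,0,0,255,0,0,10,0,0,0,255,0,0,0,0,0,0,255,-10,0,0,0,0,0,255,-10,0,0,0,0,0,255,-10,0,0,0,0,0,255,-10,0,0,0,0,0,255],
)

```text
clock: 2.15
tcp_pos: [0.4934, 0.427, 0.0334]
ee_rot: [0.001, 0.135, 0.991, 0.001]
contact_force: [-0.4, 0.4, 2.3]
grip_width: 0.0001
grip_force: 1.1
```

```bash
sed -i 's/^O=.*/O=np.array([.6273,.3308]);A=np.deg2rad(-10.5)/' h.py
cat >> h.py <<'E'
def lids(d):
    hsv=cv2.cvtColor(d['img'],cv2.COLOR_BGR2HSV);m=cv2.inRange(hsv,(15,90,60),(35,255,255))
    n,l,s,ce=cv2.connectedComponentsWithStats(m)
    for i in range(1,n):
        if 40<s[i,4]<300 and 200<ce[i][0]<310 and 110<ce[i][1]<230:
            p=onplane(d,*ce[i],.011)[:2]+[0,.002];print('lid',ce[i].round(1),s[i,2:],p.round(4),tray(p).round(4))
E
python3 - <<'E'
from h import *
st();d=snap('top','t1');lids(d)
cv2.imwrite('pics/t1b.png',cv2.resize(d['img'][110:250,145:365],None,fx=3.6,fy=3.6,interpolation=cv2.INTER_CUBIC))
E
```

```text
t 2.15 tcp [0.4934 0.427  0.0334] tray [-0.1492  0.0702] xang 164.48 zax [ 0.002  0.001 -1.   ] F [-0.4  0.4  2.3] gw 0.0001 q [-0.77  0.79 -0.01  1.89  0.02  0.46  0.49]
lid [245.2 196.6] [13 12 99] [0.4996 0.3617] [-0.1312  0.0072]
lid [264.9 205.5] [ 15  14 169] [0.4759 0.3083] [-0.1448 -0.0497]
```

View pics/t1b.png

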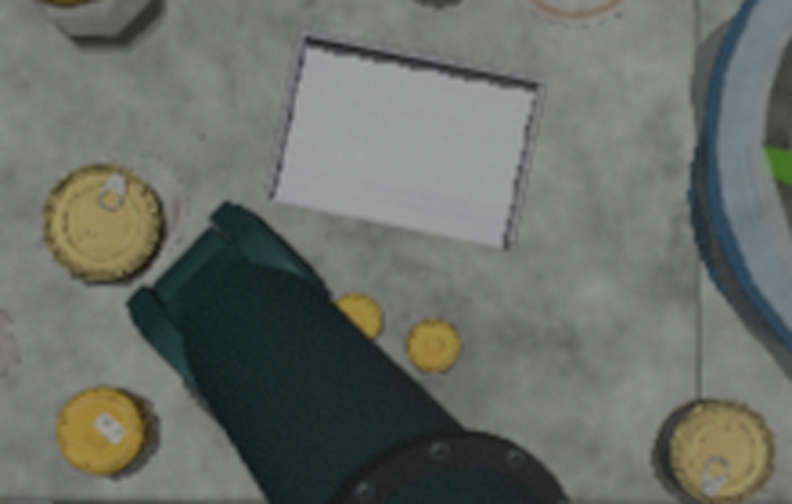

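The arm hides lid 1, and lids 2 and 3 sit untouched at (357,317) and (433,346). I'll push on gently.

Emit:
carry_out(
  series=[0,0,0,0,0,0,255,-10,0,0,0,0,0,255,-10,0,0,0,0,0,255],
)

```text
clock: 2.5
tcp_pos: [0.5107, 0.422, 0.0322]
ee_rot: [-0.0, 0.134, 0.991, -0.0]
contact_force: [0.7, -0.0, 0.3]
grip_width: 0.0
grip_force: 0.1
```

Run:
```python
from h import *
st();d=snap('wrist','w2');st()
```

```text
t 2.5 tcp [0.5107 0.422  0.0322] tray [-0.1312  0.0684] xang 164.61 zax [-0.001 -0.    -1.   ] F [ 0.7 -0.   0.3] gw 0.0 q [-0.75  0.8  -0.02  1.86  0.03  0.48  0.52]
t 2.55 tcp [0.5139 0.4207 0.0324] tray [-0.1279  0.0677] xang 164.44 zax [ 0.003 -0.    -1.   ] F [ 1.2 -0.3 -0.7] gw 0.0001 q [-0.74  0.8  -0.02  1.86  0.03  0.48  0.52]
```

View pics/w2.png

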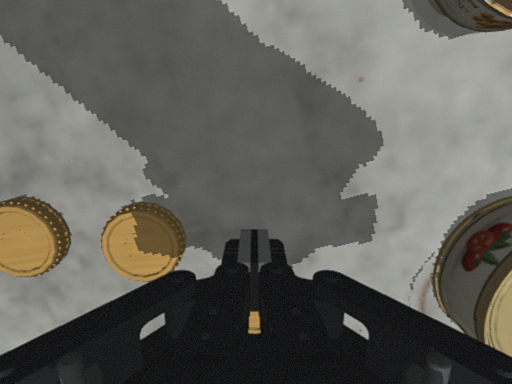

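Through the gap in the gripper, brass shows at (254,323), so lid 1 is ahead of the fingers. The flat tin, lower right, isn't touched. I'll push it home.

Emit:
carry_out(
  series=[-13,0,0,0,0,0,255,-13,0,0,0,0,0,255,-13,0,0,0,0,0,255,-13,0,0,0,0,0,255,-13,0,0,0,0,0,255,-13,0,0,0,0,0,255,-13,0,0,0,0,0,255,-13,0,0,0,0,0,255,-10,0,0,0,0,0,255,-8,0,0,0,0,0,255],
)

```text
clock: 3.55
tcp_pos: [0.6295, 0.3888, 0.0323]
ee_rot: [0.0, 0.135, 0.991, -0.0]
contact_force: [-0.3, -0.2, 0.6]
grip_width: 0.0002
grip_force: 0.1
```

Emit:
carry_out(
  series=[0,0,0,0,0,0,255,10,0,0,0,0,0,255,20,0,-10,0,0,0,255,30,0,-35,0,0,-0.09,255,30,-5,-35,0,0,0,255,30,-10,0,0,0,0,255,30,-10,0,0,0,0,255,20,-10,0,0,0,0,255,20,-10,0,0,0,0,255,0,0,0,0,0,0,255],
)

```text
clock: 4.55
tcp_pos: [0.4287, 0.3836, 0.1121]
ee_rot: [-0.002, 0.087, 0.996, -0.002]
contact_force: [-0.2, 0.1, 1.1]
grip_width: -0.0003
grip_force: 0.0
```

Run:
```python
from h import *
st();d=snap('top','t2');lids(d)
```

```text
t 4.55 tcp [0.4287 0.3836 0.1121] tray [-0.2049  0.0157] xang 169.99 zax [-0.005 -0.003 -1.   ] F [-0.2  0.1  1.1] gw -0.0003 q [-0.77  0.61 -0.05  2.04  0.06  0.5   0.53]
lid [239.1 137.5] [ 15  14 165] [0.661  0.3798] [0.0242 0.0543]
lid [243.3 198.5] [ 15  14 172] [0.4945 0.3669] [-0.1371  0.0113]
lid [264.9 205.5] [ 15  14 169] [0.4759 0.3083] [-0.1448 -0.0497]
```

Lid 1 is in the tray at (+24, +54) mm. Next is lid 2.

Emit:
carry_out(
  series=[0,-1,30,0,0,0.045,255,0,0,30,0,0,0,255,0,0,20,0,0,0,255,0,0,0,0,0,0,255,-10,0,0,0,0,0,255,-10,0,0,0,0,0,255,-10,0,0,0,0,0,255,-10,0,0,0,0,0,255,-13,0,0,0,0,0,255,-13,0,0,0,0,0,255],
)

```text
clock: 5.6
tcp_pos: [0.4993, 0.3688, 0.033]
ee_rot: [-0.0, 0.112, 0.994, 0.0]
contact_force: [-3.0, 1.0, 4.5]
grip_width: -0.0
grip_force: 2.9
```

Run:
```python
from h import *
st()
```

```text
t 5.6 tcp [0.4993 0.3688 0.033 ] tray [-0.1327  0.014 ] xang 167.13 zax [-0.001  0.001 -1.   ] F [-3.   1.   4.5] gw -0.0 q [-0.68  0.77 -0.04  1.96  0.07  0.41  0.57]
```

Emit:
carry_out(
  series=[-13,0,0,0,0,0,255,-13,0,0,0,0,0,255,-13,0,0,0,0,0,255,-13,0,0,0,0,0,255,-13,0,0,0,0,0,255,-13,0,0,0,0,0,255,-13,0,0,0,0,0,255,-13,0,0,0,0,0,255,-10,0,0,0,0,0,255,-8,0,0,0,0,0,255],
)

```text
clock: 6.6
tcp_pos: [0.6198, 0.3398, 0.0321]
ee_rot: [0.001, 0.113, 0.994, -0.0]
contact_force: [0.1, 0.1, 0.0]
grip_width: 0.0002
grip_force: 0.1
```

Emit:
carry_out(
  series=[0,0,0,0,0,0,255,10,0,0,0,0,0,255,20,0,-10,0,0,0,255,30,0,-35,0,0,-0.045,255,30,-10,-35,0,0,0,255,30,-13,0,0,0,0,255,30,-13,0,0,0,0,255,25,-13,0,0,0,0,255,15,-7,0,0,0,0,255,0,0,0,0,0,0,255],
)

```text
clock: 7.6
tcp_pos: [0.4166, 0.3219, 0.112]
ee_rot: [-0.002, 0.088, 0.996, -0.002]
contact_force: [1.4, 0.2, 0.1]
grip_width: 0.0
grip_force: 0.0
```

Run:
```python
from h import *
st();d=snap('top','t3');lids(d)
```

```text
t 7.6 tcp [0.4166 0.3219 0.112 ] tray [-0.2055 -0.0471] xang 169.92 zax [-0.004 -0.003 -1.   ] F [1.4 0.2 0.1] gw 0.0 q [-0.69  0.57 -0.07  2.15  0.09  0.43  0.57]
lid [239.1 137.4] [ 15  14 164] [0.661  0.3799] [0.0242 0.0544]
lid [257.8 141.4] [ 15  15 165] [0.6506 0.3288] [0.0233 0.0022]
lid [265.6 202.8] [15 10 89] [0.4832 0.3063] [-0.1372 -0.0503]
```

Lid 2 is in at (+23, +2) mm. Next is lid 3.

Emit:
carry_out(
  series=[0,-3,30,0,0,0,255,0,0,30,0,0,0,255,0,0,20,0,0,0,255,0,0,0,0,0,0,255,-10,0,0,0,0,0,255,-10,0,0,0,0,0,255,-10,0,0,0,0,0,255,-10,0,0,0,0,0,255,-13,0,0,0,0,0,255,-13,0,0,0,0,0,255],
)

```text
clock: 8.65
tcp_pos: [0.4864, 0.3081, 0.0329]
ee_rot: [-0.0, 0.09, 0.996, 0.0]
contact_force: [-2.7, -0.4, 5.4]
grip_width: -0.0001
grip_force: 2.5
```

Run:
```python
from h import *
st()
```

```text
t 8.65 tcp [0.4864 0.3081 0.0329] tray [-0.1344 -0.048 ] xang 169.7 zax [-0.  0. -1.] F [-2.7 -0.4  5.4] gw -0.0001 q [-0.6   0.74 -0.06  2.06  0.13  0.34  0.63]
```

Emit:
carry_out(
  series=[-13,0,0,0,0,0,255,-13,0,0,0,0,0,255,-13,0,0,0,0,0,255,-13,0,0,0,0,0,255,-13,0,0,0,0,0,255,-13,0,0,0,0,0,255,-13,0,0,0,0,0,255,-13,0,0,0,0,0,255,-10,0,0,0,0,0,255,-8,0,0,0,0,0,255],
)

```text
clock: 9.65
tcp_pos: [0.6074, 0.2854, 0.0321]
ee_rot: [0.0, 0.09, 0.996, -0.0]
contact_force: [0.0, 0.1, 0.4]
grip_width: 0.0001
grip_force: 0.1
```

Emit:
carry_out(
  series=[0,0,0,0,0,0,255,10,0,0,0,0,0,255,20,0,-10,0,0,0,255,30,0,-35,0,0,0,255,30,10,-40,0,0,0,255,30,20,-30,0,0,0,255,20,30,-20,0,0,0,255,10,30,0,0,0,0,255,0,20,0,0,0,0,255,0,0,0,0,0,0,255],
)

```text
clock: 10.65
tcp_pos: [0.4756, 0.4258, 0.167]
ee_rot: [-0.0, 0.086, 0.996, 0.002]
contact_force: [0.6, 0.2, 0.3]
grip_width: -0.0002
grip_force: 0.0
```

Run:
```python
from h import *
st();d=snap('top','t4');lids(d)
cv2.imwrite('pics/t4b.png',cv2.resize(d['img'][110:250,145:365],None,fx=3.6,fy=3.6,interpolation=cv2.INTER_CUBIC))
```

```text
t 10.65 tcp [0.4756 0.4258 0.167 ] tray [-0.1665  0.0658] xang 170.09 zax [-0.     0.004 -1.   ] F [0.6 0.2 0.3] gw -0.0002 q [-0.73  0.59 -0.1   1.88  0.09  0.68  0.52]
lid [239.1 137.5] [ 15  14 165] [0.661  0.3798] [0.0242 0.0543]
lid [257.8 141.4] [ 15  15 164] [0.6505 0.3287] [0.0232 0.0021]
lid [277.  145.7] [ 15  15 165] [0.6391 0.2762] [ 0.0216 -0.0515]
```

View pics/t4b.png

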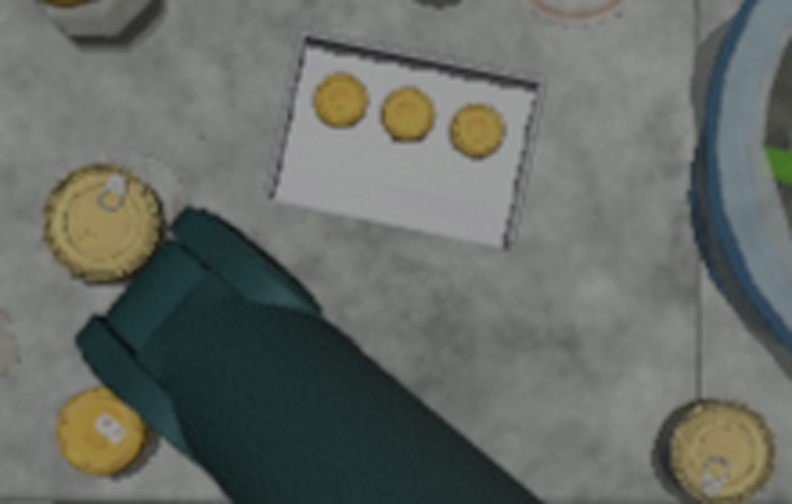

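All three lids lie flat inside the tray at (340,100), (407,114) and (477,130). The tins and the jar haven't moved, and the gripper is clear at 167 mm.

```bash
python3 -c "
from h import *
print(ticket.finish_job())"
```

```text
the job is handed in; nothing more can be done
None
```

All three lids were pushed into the 120 × 180 mm tray and lie flat, wholly inside it; the tins and jar stand where they were, and the job was handed in at about 10.7 s on the robot's clock.

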